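# Swap the sensor head for the battery pack on the hobby bench

## Robot

A 6-joint arm with a two-finger parallel gripper is mounted at the origin on the work surface. World frame = base frame: x ahead of the robot, y to its left, z up, the work surface at z = 0. Lengths are in m, angles in rad, forces in N, time in s.
With the tool pointing down it reaches from about 0.25 to 0.775 m from the base axis. Payload 4 kg.
Tool frame: the origin (TCP) lies midway between the tips of the shut fingers; the grasp point (between the pads) lies 19 mm behind it; z points along the fingers, y is the line along which they close (so a half turn about z gives the same grasp; the last joint's range is limited). The gripper opens to 94 mm and grips with 3 to 60 N. Pads are 16 mm wide; open, the fingers measure 119 mm over their backs; the gripper's body (75 mm by 177 mm) begins 78 mm behind the grasp point.
Start: joints at [1.238, 0.087, 1.371, -0, 1.684, -0.103], TCP at [0.125, 0.536, 0.206] pointing down, gripper open.
Joint ranges: [-3.1, 3.1], [-0.76, 2.03], [0.27, 2.55], [-1.08, 4.22], [0.17, 2.65], [-2.57, 2.57]. Speed limits (rad/s): [2.79, 2.79, 3.14, 3.14, 3.14, 3.14].

## Interface

Orientations are given as [roll, pitch, yaw] about the fixed x, y, z axes, in that order (R = Rz(yaw) Ry(pitch) Rx(roll)).
In Python, from bench import robot gives the robot as it stands. The module is installed in compiled form; this text tells all that it offers.
- The arm moves only by the tool arm_command, never from a script. Its argument "targets" is a list of rows, each a list of 4 numbers: the shift along the world's x, y, z as a fraction of full scale, then the turn about the world's z as a fraction of full scale. A call has 1 to 8 rows; each row is the pose to reach, as a shift and turn from the pose commanded when the call began; what a row does not reach only later rows make up. Full scale, the value 1, is 0.5 m for a shift and 120 degrees for a turn. A row lasts 1/12 s, in which the tool goes at most 41.7 mm and 7.16 degrees, less where a joint would pass 70% of its speed; a pose out of reach is approached as far as the arm can. A call with a number of a shift or a turn outside -1 to 1 is refused whole. A call with a gripper value outside its range is refused whole. "claw" is the closure, from 0 (fully open) to 1 (shut), set as the call begins (left out, the last holds). The fingers move at their own pace and stop on an object; the grip force is fixed at half the most. Time passes only in rows, so rows that repeat a pose let the fingers close. It gives the time, the measured TCP pose, the force, the opening and the grip force at its end, in the units of the state.
- robot.get_obs(): the state, without advancing time (a new reading comes with each control period).
- robot.snapshot(name): name is "scene" or "top" or "wrist"; returns the picture (400x640x3 uint8, red, green, blue); there is no depth.
- robot.camera_info(name): a dict with "vfov" (degrees; the focal length in pixels is half the picture's height over the tangent of half this angle, whatever the lens; pixels are square), "cx", "cy" (the principal point, pixels), "extrinsics" (4x4, takes a point from camera to world coordinates); the wrist camera has in their place "T_tool_cam" (4x4, takes a point from camera to tool coordinates, whose origin is the TCP and whose axes are the flange's). Camera axes: x right, y up, looking along -z (the intrinsics and any distortion apply to the point x, -y, -z); pixel columns grow to the right and rows downward; lengths in m; the calibration is good to about 2 mm. The wrist camera is an equidistant fisheye: a pixel r from the principal point sees the ray r / f radians off the axis. A picture is of the moment at which its call begins: read the wrist's pose just before it. camera_info takes no time and is no camera call.
- robot.close_job(): hands the job in; it is judged then, once.
The state is a dict: "time": time; "joint_positions": joint angles; "qvel": joint speeds; "joint_torque": joint torques, N m; "tool_pos": TCP position; "ee_rot": TCP orientation; "wrist_force": force on the tool from outside, world axes, zero at the start; "wrist_torque": the same for the moment, N m; "width": finger opening in m; "finger_force": force on a finger pad.
Only numpy, scipy, OpenCV 4.12 (cv2) and the standard library are available. Lean on these libraries where they do the work, as an engineer would, in place of code of your own. Each camera call takes 0.05 s, during which the arm holds its last target. There are 200 camera calls.

## Task

The sensor head stands in the way on the oblong taped outline: stand it upright and squarely inside the square taped outline, its edges in line with the tape and its two eyes looking out over the side farther from the robot. Push the charging dock's ejector tab all the way towards the dock's mouth so that the battery pack slides out, then lay the pack flat, label up, squarely inside the oblong outline, either way round. Set both down rather than drop them, do not tip the sensor head over, and leave the other things on the table where they are.

Things in the scene. Friction and masses are not known exactly. Their poses are not given: they have to be found in the camera images.
- sensor_head: sensor head of a hobby robot, 70 x 70 mm base (white, 16 mm high), narrow servo column (30 x 36 mm in x, y, from 16 to 52 mm height; 24 x 28 mm up to 70 mm), black head block on top 24 mm (x) by 46 mm (y), from 70 to 104 mm height, to be gripped across its y width; two silver round eyes stick out 12 mm from its +x face. 250 g. Origin: centre of the underside; x is where the eyes look, z up
- head_eyes (a point): point midway between the front ends of the sensor head's two eyes, 24 mm ahead (+x) of its axis and 88 mm above its underside
- dock: grey charging dock fixed to the table, housing 150 (x) x 90 (y) x 41 mm high, its pocket open at the -x face (the mouth, 75 mm from the origin) which is turned roughly to the robot. The pocket floor is 8 mm above the table, 54 mm wide, and 27 mm high under the roof. Before the mouth an apron 36 mm wide and 8 mm high runs out to x = -153 mm. Origin: centre of the housing's underside
- ejector (a joint): spring ejector slide of the dock: 0 at rest (back), 0.065 m when pushed fully towards the mouth (dock -x); springs back when let go; about 8 N when fully pushed, plus the pack's friction
- ejector_tab (a point): centre of the back (+x) face of the black ejector tab, which stands 26 mm above the dock's roof in a slot (from 43 to 69 mm above the table), 10 mm thick along x, 32 mm wide along y; push this face towards dock -x. At rest it is 49 mm behind (+x of) the dock's origin. The roof behind it is 26 mm long and free
- battery: dark grey battery pack, 110 (x) x 50 (y) x 24 mm, 300 g, paper label on top. At the start it lies in the dock's pocket with its front end 2 mm inside the mouth; the ejector pushes it 63 mm out onto the apron (still 45 to 50 mm inside the pocket, so draw it out along dock -x before lifting). Origin: centre of the underside; x along its length, z up (label)
- oblong_outline: oblong of white tape on the table, inside 74 (x) x 134 mm (y), tape 7 mm wide, nothing to collide with. Origin: centre, on the table; its length runs along its y axis
- square_outline: square of white tape on the table, inside 94 x 94 mm, tape 7 mm wide, nothing to collide with. Origin: centre, on the table; its x axis points roughly away from the robot
- control_box: bystander: dark box 75 (x) x 130 x 40 mm with two upright knobs up to 86 mm height; leave alone. Origin: centre of the underside
- board_tray: bystander: circuit board on a black tray, 75 (x) x 110 x 26 mm; leave alone. Origin: centre of the underside
- parts_pot: bystander: grey round pot, 76 mm across, 70 mm high; leave alone. Origin: centre of the underside
- screwdriver: bystander: screwdriver lying on the table, about 200 mm long; leave alone. Origin: underside, x along its length

How it is judged:
On the way:
1. the ejector is pushed (nearly) all the way, at least 55 of its 65 mm (value of joint ejector above 0.055 m), for 0.05 s.
At the end, for the whole second after the job is handed in: Pack flat on the table, label up, centre within 17 mm and length within 0.2 rad of the oblong outline's; sensor head upright on the table, within 17 mm and 0.2 rad of the square outline, eyes on the side away from the robot; both at rest (horizontal distance between battery and oblong_outline below 0.017 m and angle between the x axis of battery and the y axis of oblong_outline, either way round below 0.2 rad and height (world z) of each of battery, sensor_head below 0.004 m and angle between each of battery, sensor_head's own z axis and vertical below 0.1 rad and linear speed of each of battery, sensor_head below 0.01 m/s and horizontal distance between sensor_head and square_outline below 0.017 m and angle between the x axis of sensor_head and the x axis of square_outline, either way round below 0.2 rad and x of head_eyes in the frame of square_outline above 0 m); the robot touches nothing.
It fails at once if the battery pack is dropped (moves faster than 0.7 m/s while not held: a fall of over 25 mm) (contact force between battery and the fingers below 0.05 N and linear speed of battery above 0.7 m/s).
It fails at once if the sensor head is dropped (moves faster than 0.7 m/s while not held) (contact force between sensor_head and the fingers below 0.05 N and linear speed of sensor_head above 0.7 m/s).
It fails at once if the sensor head is tipped over (angle between sensor_head's own z axis and vertical above 0.8 rad).
It fails at once if a bystander is moved by more than 25 mm (distance of any of control_box, board_tray, parts_pot, screwdriver from where it was at the start of the episode above 0.025 m).
It also fails if it takes over 67 s, if anything falls off the work surface, if the arm or the gripper's body presses on something with over 40 N, if the wrist force passes 120 N, or if a joint passes its speed limit or range.

## Working session

There is one attempt and no reset: what is moved stays moved. The work goes in short steps, Python scripts to look and compute and a tool call to move; the robot and the scene stay as the last step left them, time stands still between calls to the robot, and variables do not carry over. Pictures are saved under pics/ and viewed, at most 10 in all, crops included, and the job is handed in when it is done.

Besides the shell and the picture viewer there is one more tool, called after "Request:" as name([rows], argument=value, ...), one row to a line, values as JSON. arm_command: Moves the arm, as the interface text tells. Shift numbers are shares of 0.5 m and turn numbers shares of 120 degrees, none past 1 either way. Its arguments: {"type":"object","properties":{"targets":{"type":"array"},"claw":{"type":"number"}},"required":["targets"]}

```bash
mkdir -p pics
python3 - <<'E'
from bench import robot
import cv2,numpy as np
o=robot.get_obs();print(o['time'],o['tool_pos'],o['ee_rot'],o['width'])
for n in("top","scene"):
    im=robot.snapshot(n);cv2.imwrite(f"pics/{n}0.png",im[...,::-1])
    print(n,robot.camera_info(n))
print(robot.camera_info("wrist"))
E
```

```text
0.0 [0.12512067 0.53501402 0.20430399] [-3.13937202e+00 -1.77553929e-04  2.91178119e+00] 0.09377462121522039
top {'vfov': 43.507939402514026, 'cx': 326.5513882936564, 'cy': 205.11718456765172, 'extrinsics': array([[-0.13133226,  0.96774678, -0.21498372,  0.30249591],
       [-0.99133674, -0.12860412,  0.02669166,  0.14157321],
       [-0.00181702,  0.21662674,  0.97625281,  1.38773632],
       [ 0.        ,  0.        ,  0.        ,  1.        ]])}
scene {'vfov': 48.45120282021893, 'cx': 320.12764471114195, 'cy': 201.24499846781845, 'extrinsics': array([[ 0.84032898, -0.46691131,  0.27539251,  0.95920816],
       [ 0.54207183,  0.72596557, -0.42324004, -0.43118869],
       [-0.00230992,  0.50494339,  0.86314937,  1.18795353],
       [ 0.        ,  0.        ,  0.        ,  1.        ]])}
{'vfov': 65.70646984690485, 'cx': 319.79718222208425, 'cy': 205.48468784408877, 'T_tool_cam': array([[-8.66783753e-05,  9.64353169e-01,  2.64618516e-01,
         7.61470802e-02],
       [ 9.99999695e-01, -1.21913831e-04,  7.71852028e-04,
        -2.26972973e-04],
       [ 7.76598606e-04,  2.64618502e-01, -9.64352864e-01,
        -1.80127072e-01],
       [ 0.00000000e+00,  0.00000000e+00,  0.00000000e+00,
         1.00000000e+00]])}
```

View pics/top0.png

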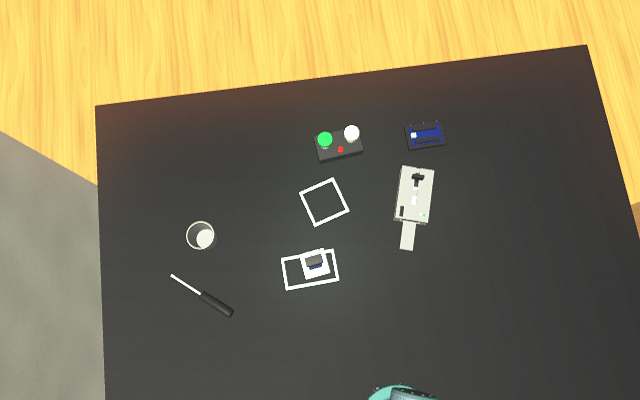

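View pics/scene0.png

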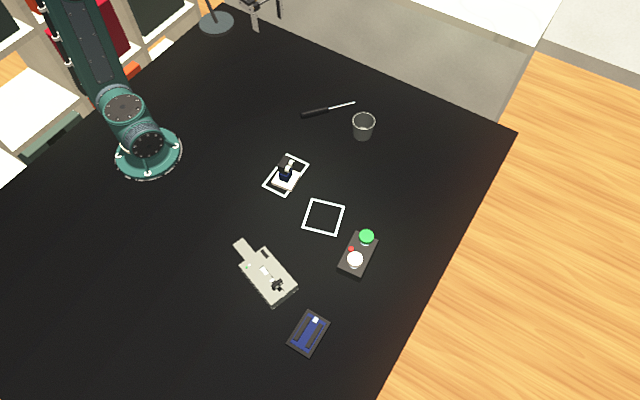

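The top view shows the square outline at about (324,202), the oblong with the sensor head at (311,268), the dock at (415,195) with its apron at (407,235), and the tab at (417,178). The control box, board, pot and screwdriver are off to the sides. The scene view agrees with this layout. Next I measure coarse positions.

```bash
cat > h.py <<'E'
import numpy as np,cv2
from bench import robot
from scipy.spatial.transform import Rotation as Ro
def cam(n,obs=None):
    c=robot.camera_info(n);f=200/np.tan(np.radians(c['vfov']/2))
    if n=='wrist':
        T=np.eye(4);T[:3,:3]=Ro.from_euler('xyz',obs['ee_rot']).as_matrix();T[:3,3]=obs['tool_pos'];E=T@c['T_tool_cam']
    else: E=c['extrinsics']
    return dict(f=f,cx=c['cx'],cy=c['cy'],E=E,fish=n=='wrist')
def cast(C,uv,z):
    out=[]
    for u,v in np.atleast_2d(uv):
        a,b=(u-C['cx'])/C['f'],(v-C['cy'])/C['f']
        if C['fish']:
            r=np.hypot(a,b)+1e-12;s=np.sin(r)/r;d=np.array([a*s,-b*s,-np.cos(r)])
        else: d=np.array([a,-b,-1.])
        d=C['E'][:3,:3]@d;o=C['E'][:3,3];out.append(o+d*(z-o[2])/d[2])
    return np.array(out)
def project(C,P):
    out=[]
    for p in np.atleast_2d(P):
        q=C['E'][:3,:3].T@(p-C['E'][:3,3]);a,b=q[0],-q[1];h=np.hypot(a,b)+1e-12
        k=np.arctan2(h,-q[2])/h if C['fish'] else -1/q[2]
        out.append([C['cx']+C['f']*k*a,C['cy']+C['f']*k*b])
    return np.array(out)
def rect(C,cnt,z):
    """cast contour on plane z, min-area rectangle: centre, (long,short), yaw of long side deg"""
    P=cast(C,cnt.reshape(-1,2),z)[:,:2]
    (c,s,a)=cv2.minAreaRect((P*1000).astype(np.float32))
    if s[0]<s[1]: s=s[::-1];a+=90
    return np.array(c)/1000,s,(a+90)%180-90
def blobs(C,m,z,amin=60):
    cs,_=cv2.findContours(m.astype(np.uint8),cv2.RETR_EXTERNAL,cv2.CHAIN_APPROX_NONE)
    for c in cs:
        if cv2.contourArea(c)>amin:
            r=rect(C,c,z);print('px',c.reshape(-1,2).mean(0).round(),'c',r[0].round(4),'size',np.round(r[1],1),'yaw',round(r[2],1))
def shot(n,name):
    o=robot.get_obs();im=robot.snapshot(n);cv2.imwrite(f'pics/{name}.png',im[...,::-1]);return cam(n,o),im,o
E
python3 - <<'E'
from h import *
C=cam('top');im=cv2.imread('pics/top0.png');hsv=cv2.cvtColor(im,cv2.COLOR_BGR2HSV)
w=(hsv[...,2]>110)&(hsv[...,1]<60);w[:110]=0;w[380:]=0;w[:,:160]=0;w[:,470:]=0
print('z0');blobs(C,w,0);print('z41');blobs(C,w,.041)
print('tab rest px->',cast(C,[[417,178]],.069), 'head top',cast(C,[[314,258]],.104))
cv2.imwrite('pics/topcrop.png',cv2.resize(im[150:310,270:450],None,fx=4,fy=3.75,interpolation=cv2.INTER_CUBIC)[:600])
E
```

```text
z0
px [185. 284.] c [0.4393 0.517 ] size [99.8  8.1] yaw 50.7
px [309. 269.] c [0.4385 0.174 ] size [151.2  97.7] yaw -87.0
px [200. 235.] c [0.5705 0.4667] size [79.5 78.3] yaw -31.6
px [324. 202.] c [0.6202 0.1107] size [112.2 110.8] yaw 17.2
px [412. 206.] c [ 0.5689 -0.1355] size [243.7  98. ] yaw -16.7
px [351. 133.] c [0.8132 0.0044] size [52.3 46.6] yaw -51.4
z41
px [185. 284.] c [0.4352 0.5059] size [96.8  7.9] yaw 50.7
px [309. 269.] c [0.4345 0.1731] size [146.7  94.8] yaw -87.0
px [200. 235.] c [0.5626 0.4571] size [77.2 76. ] yaw -31.6
px [324. 202.] c [0.6108 0.1116] size [108.9 107.5] yaw 17.2
px [412. 206.] c [ 0.561  -0.1273] size [236.5  95.1] yaw -16.7
px [351. 133.] c [0.7981 0.0084] size [50.8 45.3] yaw -51.4
tab rest px-> [[ 0.63549738 -0.14893151  0.069     ]] head top [[0.45175951 0.15661105 0.104     ]]
```

View pics/topcrop.png

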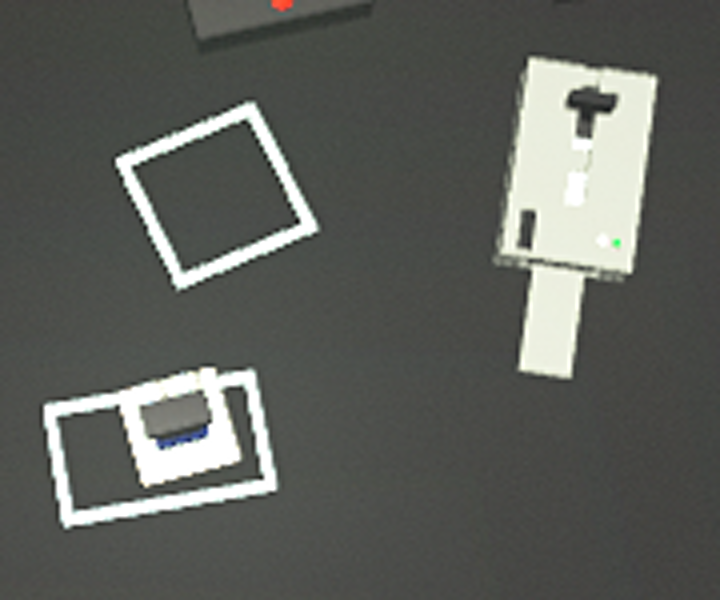

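The crop shows the square rotated about 17°, the head base at similar yaw, and the head block in the near right part of the oblong. The eyes can't be made out, so I'll look with the wrist camera.

Request:
arm_command([
  [0.45,-0.44,0.1,0.23],
  [0.45,-0.44,0.1,0.23],
  [0.45,-0.44,0.1,0.23],
  [0.45,-0.44,0.1,0.23],
  [0.45,-0.44,0.1,0.23],
  [0.45,-0.44,0.1,0.23],
  [0.45,-0.44,0.1,0.23],
  [0.45,-0.44,0.1,0.23],
], claw=0)

```text
time: 0.77
tool_pos: [0.351, 0.3139, 0.2554]
ee_rot: [3.142, -0.0, -2.889]
wrist_force: [0.6, 0.4, -0.2]
width: 0.0943
finger_force: 0.0
```

Request:
arm_command([
  [0.24,-0.33,0.15,0],
  [0.24,-0.33,0.15,0],
  [0.24,-0.33,0.15,0],
  [0.24,-0.33,0.15,0],
  [0.24,-0.33,0.15,0],
  [0.24,-0.33,0.15,0],
  [0.24,-0.33,0.15,0],
])

```text
time: 1.35
tool_pos: [0.4717, 0.1487, 0.3307]
ee_rot: [-3.141, 0.001, -2.894]
wrist_force: [-0.1, 0.8, 0.2]
width: 0.0943
finger_force: 0.0
```

Run:
```python
from h import *
C,im,o=shot('wrist','w1');print(o['tool_pos'],o['ee_rot'],np.abs(o['qvel']).max())
hsv=cv2.cvtColor(im,cv2.COLOR_RGB2HSV)
w=(hsv[...,2]>140)&(hsv[...,1]<60)
blobs(C,w,0,200)
```

```text
[0.47167297 0.14866316 0.33071989] [-3.14146644e+00  5.16780637e-04 -2.89444352e+00] 0.06536436933481912
px [318. 330.] c [0.8505 0.2434] size [762.3 186. ] yaw -75.5
px [ 39. 322.] c [ 1.4426 -0.8576] size [1783.1  408.7] yaw -35.9
px [476. 263.] c [0.5772 0.4995] size [87.1 81.9] yaw -47.3
px [431. 274.] c [0.6263 0.4042] size [236.2  65. ] yaw 55.0
px [209. 275.] c [ 0.731  -0.0035] size [238.3  66.4] yaw -27.2
px [280. 240.] c [0.6176 0.1104] size [111.4 111.3] yaw -73.3
px [146. 203.] c [ 0.6144 -0.1641] size [167.3 101.8] yaw -16.6
px [175. 160.] c [ 0.5125 -0.1026] size [113.1 101. ] yaw -34.6
px [340. 151.] c [0.4379 0.1748] size [151.3 102.1] yaw -87.1
px [610. 229.] c [0.7315 1.3073] size [2044.7  722.1] yaw 43.8
```

View pics/w1.png

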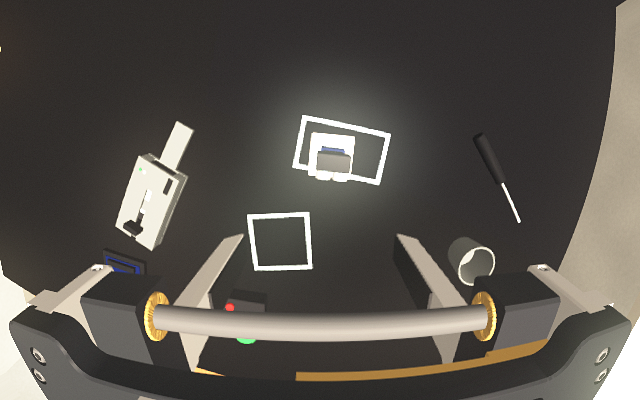

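The wrist view shows the head block at (334,160), with the eyes at (323,178) and (342,178) on the side away from the robot, which is already the right way. The square is at (280,240) and unobstructed.

Run:
```python
from h import *
o=robot.get_obs();C=cam('wrist',o);im=cv2.imread('pics/w1.png')
g=cv2.cvtColor(im,cv2.COLOR_BGR2GRAY);hsv=cv2.cvtColor(im,cv2.COLOR_BGR2HSV)
print(g[140:186:3,306:360:3])
m=(g>75)&(g<190)&(hsv[...,1]<80);m[:148]=0;m[178:]=0;m[:,:312]=0;m[:,358:]=0
m=cv2.morphologyEx(m.astype(np.uint8),cv2.MORPH_OPEN,np.ones((3,3)))
blobs(C,m,.104,50)
# predicted head corners check
def pred(c,y):
    R=np.array([[np.cos(y),-np.sin(y)],[np.sin(y),np.cos(y)]])
    return project(C,[[*(c+R@[a,b]),.104] for a,b in((-.012,-.023),(-.012,.023),(.012,.023),(.012,-.023))])
big=cv2.resize(im[100:200,280:400],None,fx=6,fy=6,interpolation=cv2.INTER_CUBIC);cv2.imwrite('pics/w1c.png',big)
```

```text
[[115 108 255 255 255 255 255 255 255 255 255 255 255 255 255 255 255 115]
 [115 105 255 255 255 255 255 255 255 255 255 255 255 255 255 255 255 114]
 [116 109 255 255 255 255 189 255 255 255 255 255 255 255 255 255 126 116]
 [116 159 255 255 255 184 144 150 151 144 141 128 118 255 255 255 106 118]
 [117 220 255 255 104 117 119 118 118 117 117 117 132 255 255 255 106 116]
 [116 255 255 255 166 169 169 167 167 162 154 139 129 115 102 255 114 117]
 [115 255 255 255 165 163 167 166 169 170 170 172 173 173 175 255 115 113]
 [112 255 255 255 157 162 162 163 166 165 168 170 170 171 171 252 114 114]
 [120 255 255 255 155 155 159 161 162 163 163 166 166 163 166 255 115 113]
 [255 255 255 255 151 153 155 156 158 159 156 162 161 162 164 255 114 111]
 [167 255 255 255 224 222 213 168 158 151 156 156 158 157 154 254 110 110]
 [107 255 255 255 255 255 255 255 255 238 255 255 255 254 255 105 106 108]
 [108 101 100 187 255 255 255 255 255 242 255 255 255 255 255 255 255 255]
 [107 109 109 108 202 254 255 255 140 235 255 255 255 255 255 247 255 255]
 [107 108 109 110 107 111 111 110 112 108 103  99  95  96 106 106 103  99]
 [103 105 107 106 110 109 107 112 109 105 108 106 106 105 106 101 100  99]]
px [355. 161.] c [0.434  0.1876] size [34.8  6.7] yaw 15.5
px [333. 161.] c [0.439  0.1599] size [43.9 31.6] yaw -81.9
```

View pics/w1c.png

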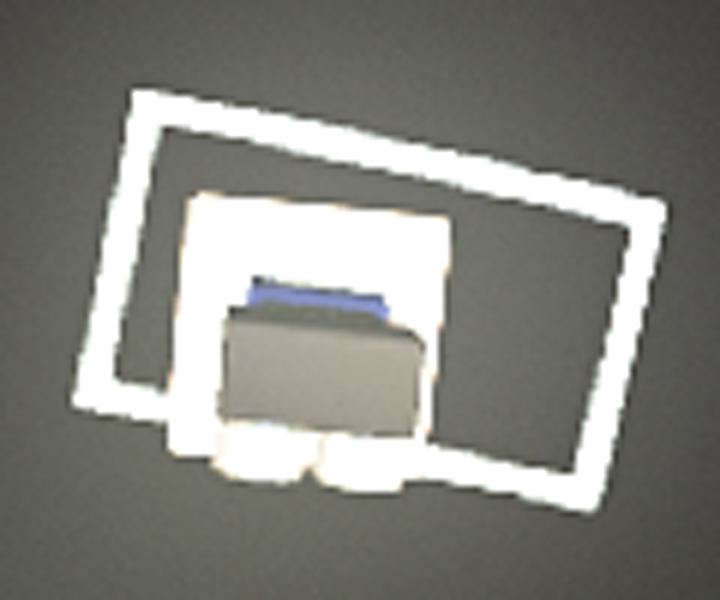

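The crop shows the head's top face at about (228,320), (420,340), (412,437) and (222,418). Base corners are (193,195), (450,217) and (170,455). All four outer corners of the oblong are visible.

Run:
```python
from h import *
o=robot.get_obs();C=cam('wrist',o)
f=lambda p,z:cast(C,(np.array(p)+.5)/6-.5+[280,100],z)[:,:2]
def show(n,P):
    d=np.diff(np.vstack([P,P[:1]]),axis=0);print(n,P.mean(0).round(4),'len',(np.hypot(*d.T)*1000).round(1),'ang',np.degrees(np.arctan2(d[:,1],d[:,0])).round(1))
show('head',f([(228,320),(420,342),(412,437),(222,418)],.104))
B=f([(193,195),(450,217),(170,455)],.016);show('base',B);print('base c',(B[1]+B[2])/2)
show('obl',f([(137,90),(667,203),(598,512),(73,405)],0))
print('eyes',f([(262,480),(358,490)],.088))
```

```text
head [0.4434 0.1606] len [42.4 21.3 42.3 21.8] ang [  98.    10.5  -81.3 -169.2]
base [0.4334 0.1481] len [68.3 98.6 70.3] ang [  99.7  -34.8 -171. ]
base c [0.44299182 0.16115369]
obl [0.4309 0.1766] len [149.   89.5 150.8  88.9] ang [  93.     3.5  -87.2 -177.7]
eyes [[0.47130971 0.15465387]
 [0.46805812 0.17675892]]
```

Request:
arm_command([
  [-0.057,0.025,-0.06,-0.042],
  [-0.057,0.025,-0.14,-0.042],
  [-0.057,0.025,-0.22,-0.042],
  [-0.057,0.025,-0.3,-0.042],
  [-0.057,0.025,-0.37,-0.042],
  [-0.057,0.025,-0.43,-0.042],
  [-0.057,0.025,-0.48,-0.042],
  [-0.057,0.025,-0.52,-0.042],
])

```text
time: 2.07
tool_pos: [0.438, 0.1646, 0.0668]
ee_rot: [3.141, -0.005, -2.975]
wrist_force: [-0.1, 0.3, -0.5]
width: 0.0939
finger_force: 0.0
```

Request:
arm_command([
  [0,0,0,0],
  [0,0,0,0],
  [0,0,0,0],
  [0,0,0,0],
  [0,0,0,0],
  [0,0,0,0],
], claw=1)

```text
time: 2.57
tool_pos: [0.4426, 0.1635, 0.072]
ee_rot: [3.141, 0.003, -2.978]
wrist_force: [-0.4, -0.2, 0.1]
width: 0.0576
finger_force: 0.0
```

Request:
arm_command([
  [0,0,0,0],
  [0,0,0,0],
  [0,0,0,0],
  [0,0,0,0],
  [0,0,0,0],
  [0,0,0,0],
])

```text
time: 3.07
tool_pos: [0.4423, 0.1629, 0.0713]
ee_rot: [-3.141, 0.001, -2.978]
wrist_force: [0.8, -3.2, 4.5]
width: 0.0455
finger_force: 29.9
```

Request:
arm_command([
  [0,0,0.02,0],
  [0,0,0.04,0],
  [0.03,-0.01,0.05,0.01],
  [0.08,-0.02,0.06,0.02],
  [0.13,-0.035,0.06,0.03],
  [0.18,-0.05,0.06,0.045],
  [0.23,-0.065,0.06,0.063],
  [0.28,-0.08,0.06,0.063],
])

```text
time: 3.73
tool_pos: [0.5824, 0.1232, 0.1003]
ee_rot: [3.14, -0.001, -2.844]
wrist_force: [0.3, 0.4, -1.7]
width: 0.0458
finger_force: 29.9
```

Request:
arm_command([
  [0.03,-0.01,0,0],
  [0.055,-0.015,0,0],
  [0.072,-0.02,0,0],
  [0.072,-0.02,0,0],
  [0.072,-0.02,0,0],
  [0.072,-0.02,0,0],
])

```text
time: 4.23
tool_pos: [0.6168, 0.1136, 0.1003]
ee_rot: [3.141, -0.001, -2.845]
wrist_force: [0.1, -0.2, -1.2]
width: 0.0459
finger_force: 29.9
```

Run:
```python
from h import *
C,im,o=shot('wrist','w2');print(o['tool_pos'],o['ee_rot'],o['width'],o['finger_force'])
big=cv2.resize(im[90:240,230:400],None,fx=4,fy=4,interpolation=cv2.INTER_CUBIC);cv2.imwrite('pics/w2c.png',big[...,::-1])
```

```text
[0.61681329 0.11359172 0.10034253] [ 3.14083654e+00 -1.07996841e-03 -2.84521414e+00] 0.045925645584523535 29.91722971200943
```

View pics/w2c.png

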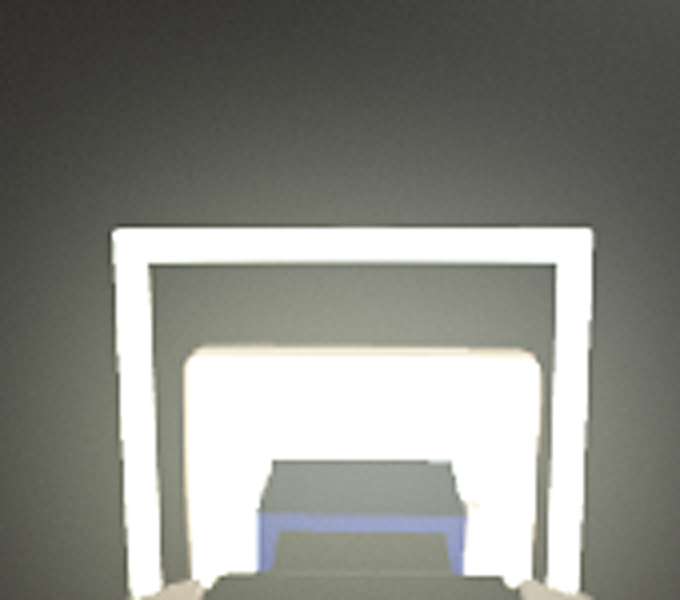

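The view shows the base parallel to the tape. The square's near outer corners are at (113,228) and (592,228) in the crop, and the base's near edge is at row 347, columns 185–541.

Run:
```python
from h import *
o=robot.get_obs();C=cam('wrist',o)
f=lambda p,z:cast(C,(np.array(p)+.5)/4-.5+[230,90],z)[:,:2]
s=f([(113,228),(592,228)],0);b=f([(185,347),(541,347)],.045)
for n,P,h in(('sq',s,.054),('base',b,.035)):
    d=P[1]-P[0];L=np.hypot(*d);y=np.arctan2(d[1],d[0])-np.pi/2
    print(n,L,np.degrees(y),P.mean(0)+h*np.array([np.cos(y),np.sin(y)]))
```

```text
sq 0.10951954668931532 16.936019873630002 [0.6162756  0.11066265]
base 0.06911596977219718 16.991223411008185 [0.61659541 0.11328865]
```

Request:
arm_command([
  [0,-0.005,-0.015,0],
  [0,-0.005,-0.03,0],
  [0,-0.005,-0.042,0],
  [0,-0.005,-0.05,0],
  [0,-0.005,-0.055,0],
  [0,-0.005,-0.058,0],
  [0,-0.005,-0.059,0],
  [0,-0.005,-0.059,0],
])

```text
time: 4.95
tool_pos: [0.618, 0.1107, 0.0714]
ee_rot: [-3.142, 0.001, -2.846]
wrist_force: [-0.1, 0.2, -1.0]
width: 0.046
finger_force: 29.9
```

Request:
arm_command([
  [0,0,0,0],
  [0,0,0,0],
  [0,0,0,0],
  [0,0,0,0],
  [0,0,0,0],
  [0,0,0,0],
  [0,0,0,0],
  [0,0,0,0],
], claw=0)

```text
time: 5.62
tool_pos: [0.6177, 0.1106, 0.071]
ee_rot: [3.142, 0.0, -2.846]
wrist_force: [-0.6, 0.4, -0.3]
width: 0.0929
finger_force: 0.0
```

Request:
arm_command([
  [0,0,0.05,0],
  [0,0,0.12,0],
  [0,0,0.2,0],
  [-0.04,-0.05,0.26,-0.05],
  [-0.08,-0.1,0.3,-0.1],
  [-0.12,-0.16,0.34,-0.15],
  [-0.15,-0.22,0.38,-0.2],
  [-0.18,-0.28,0.4,-0.24],
], claw=1)

```text
time: 6.28
tool_pos: [0.5274, -0.0304, 0.2745]
ee_rot: [3.141, 0.005, 2.931]
wrist_force: [0.5, -0.7, -1.8]
width: 0.0441
finger_force: 0.0
```

Request:
arm_command([
  [-0.03,-0.06,0.05,-0.02],
  [-0.06,-0.12,0.08,-0.04],
  [-0.06,-0.18,0.08,-0.04],
  [-0.06,-0.18,0.08,-0.04],
  [-0.06,-0.18,0.08,-0.04],
  [-0.06,-0.18,0.08,-0.04],
])

```text
time: 6.78
tool_pos: [0.4976, -0.1189, 0.3105]
ee_rot: [3.141, -0.001, 2.851]
wrist_force: [0.5, -0.3, -0.5]
width: 0.0041
finger_force: 0.0
```

Run:
```python
from h import *
C,im,o=shot('wrist','w3');print(o['tool_pos'],o['ee_rot'],o['width'],o['finger_force'])
big=cv2.resize(im[60:300,180:500],None,fx=2.5,fy=2.5,interpolation=cv2.INTER_CUBIC);cv2.imwrite('pics/w3c.png',big[...,::-1])
np.savez('w3.npz',p=o['tool_pos'],r=o['ee_rot'])
```

```text
[ 0.49761067 -0.1188985   0.31047321] [ 3.14076527e+00 -1.06501039e-03  2.85103834e+00] 0.004079481233849924 0.0
```

View pics/w3c.png

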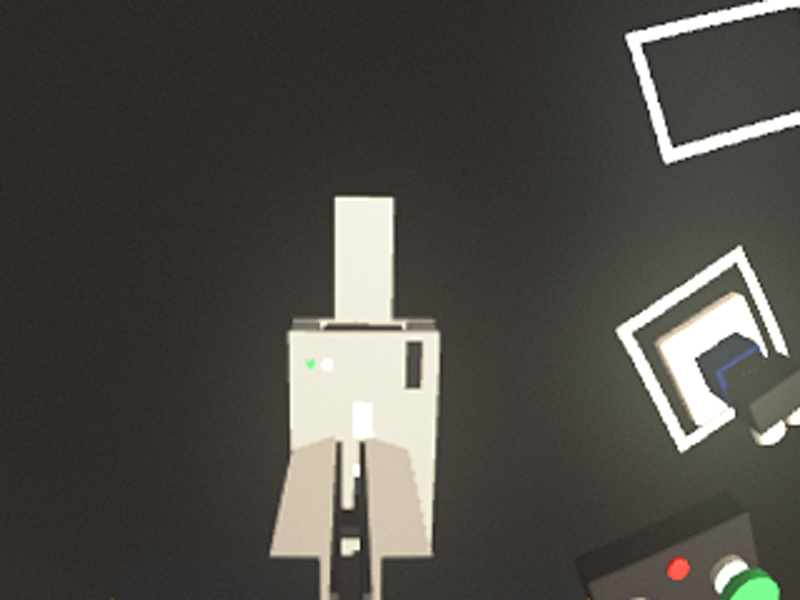

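The head stands inside the square. The dock's apron front corners are at (334,196) and (394,196), and its roof front corners at (289,331) and (440,331).

Run:
```python
from h import *
z=np.load('w3.npz');C=cam('wrist',dict(tool_pos=z['p'],ee_rot=z['r']))
f=lambda p,h:cast(C,(np.array(p)+.5)/2.5-.5+[180,60],h)[:,:2]
for n,P,d,h in(('apron',[(334,196),(394,196)],.153,.008),('roof',[(289,331),(440,331)],.075,.041)):
    P=f(P,h);v=P[1]-P[0];y=np.arctan2(v[1],v[0])-np.pi/2
    print(n,np.hypot(*v),np.degrees(y),P.mean(0),P.mean(0)+d*np.array([np.cos(y),np.sin(y)]))
# top view check of roof and tab
C=cam('top');g=lambda p,h:cast(C,(np.array(p)+.5)/[4,3.75]-.5+[270,150],h)[:,:2]
R=g([(530,58),(657,77),(632,273),(500,258)],.041);print('top roof',R.mean(0),[round(np.degrees(np.arctan2(*(R[a]-R[b])[::-1])),1) for a,b in((0,3),(1,2))])
A=g([(520,371),(572,377)],.008);print('apron front',A.mean(0));print('tab back top edge',g([(592,88)],.069))
print(g([(125,160),(253,102)],0))
```

```text
apron 0.0371843496296002 -16.504990118033923 [ 0.44992418 -0.09605338] [ 0.59661981 -0.1395205 ]
roof 0.09022251573173763 -16.621698219661784 [ 0.52511174 -0.11850415] [ 0.59697782 -0.139958  ]
top roof [ 0.59899612 -0.14081725] [np.float64(-17.1), np.float64(-16.7)]
apron front [ 0.45311898 -0.09777589]
tab back top edge [[ 0.64896438 -0.15298538]]
[[0.65486994 0.17131937]
 [0.6881892  0.07469966]]
```

Request:
arm_command([
  [0.08,-0.02,0,0],
  [0.16,-0.04,-0.06,0],
  [0.24,-0.06,-0.12,0],
  [0.3,-0.073,-0.18,0],
  [0.32,-0.078,-0.24,0],
  [0.32,-0.078,-0.3,0],
  [0.32,-0.078,-0.35,0],
  [0.32,-0.078,-0.4,0],
], claw=1)

```text
time: 7.5
tool_pos: [0.6573, -0.1559, 0.1067]
ee_rot: [3.141, -0.005, 2.854]
wrist_force: [0.4, 0.7, 0.7]
width: 0.0004
finger_force: 0.0
```

Request:
arm_command([
  [0,0,0,0],
  [0,0,0,0],
  [0,0,-0.03,0],
  [0,0,-0.06,0],
  [0,0,-0.09,0],
  [0,0,-0.115,0],
  [0,0,-0.115,0],
  [0,0,-0.115,0],
])

```text
time: 8.17
tool_pos: [0.6581, -0.1581, 0.0544]
ee_rot: [3.141, 0.001, 2.852]
wrist_force: [-0.3, 0.5, 0.7]
width: 0.0004
finger_force: 0.0
```

Request:
arm_command([
  [-0.015,0.0045,0,0],
  [-0.035,0.0105,0,0],
  [-0.055,0.0165,0,0],
  [-0.075,0.0225,0,0],
  [-0.095,0.0285,0,0],
  [-0.115,0.0345,0,0],
  [-0.13,0.039,0,0],
  [-0.138,0.0414,0,0],
])

```text
time: 8.83
tool_pos: [0.5919, -0.1384, 0.0558]
ee_rot: [3.141, 0.011, 2.851]
wrist_force: [8.9, -1.8, -6.3]
width: 0.0006
finger_force: 4.4
```

Request:
arm_command([
  [-0.002,0.0006,0,0],
  [-0.002,0.0006,0,0],
  [-0.002,0.0006,0,0],
])

```text
time: 9.08
tool_pos: [0.5912, -0.1381, 0.0558]
ee_rot: [3.141, 0.01, 2.851]
wrist_force: [7.2, -1.6, -4.5]
width: 0.0003
finger_force: 3.6
```

Request:
arm_command([
  [-0.003,0.001,0,0],
  [-0.006,0.0018,0,0],
  [-0.008,0.0024,0,0],
  [-0.008,0.0024,0,0],
])

```text
time: 9.42
tool_pos: [0.5899, -0.1378, 0.0561]
ee_rot: [3.141, 0.017, 2.851]
wrist_force: [13.4, -2.5, -9.0]
width: 0.0004
finger_force: 6.8
```

Request:
arm_command([
  [-0.003,0.001,0,0],
  [-0.006,0.0018,0,0],
  [-0.006,0.0018,0,0],
  [-0.006,0.0018,0,0],
])

```text
time: 9.75
tool_pos: [0.5897, -0.1377, 0.0564]
ee_rot: [3.141, 0.024, 2.851]
wrist_force: [19.3, -5.0, -12.8]
width: 0.0002
finger_force: 9.9
```

Request:
arm_command([
  [0.02,-0.006,0,0],
  [0.05,-0.015,0,0],
  [0.05,-0.015,0.05,0],
  [0.03,-0.01,0.12,0],
  [-0.04,0.01,0.2,0],
  [-0.1,0.03,0.28,0],
  [-0.16,0.05,0.36,0],
  [-0.18,0.055,0.42,0],
], claw=0)

```text
time: 10.42
tool_pos: [0.4977, -0.1097, 0.2485]
ee_rot: [3.141, 0.001, 2.851]
wrist_force: [0.8, 0.0, -0.1]
width: 0.0505
finger_force: 0.0
```

Request:
arm_command([
  [0,0,0.05,0],
  [0,0,0.05,0],
  [0,0,0.05,0],
  [0,0,0.05,0],
])

```text
time: 10.75
tool_pos: [0.4996, -0.1104, 0.2708]
ee_rot: [3.142, 0.001, 2.851]
wrist_force: [0.6, -0.2, -1.4]
width: 0.0768
finger_force: 0.0
```

Run:
```python
from h import *
C,im,o=shot('wrist','w4');print(o['tool_pos'],o['ee_rot'],o['width'],o['finger_force'])
big=cv2.resize(im[40:280,180:500],None,fx=2.5,fy=2.5,interpolation=cv2.INTER_CUBIC);cv2.imwrite('pics/w4c.png',big[...,::-1])
np.savez('w4.npz',p=o['tool_pos'],r=o['ee_rot'])
```

```text
[ 0.49963467 -0.11042965  0.27083274] [3.14152324e+00 5.10994860e-04 2.85109666e+00] 0.07676973532306318 0.0
```

View pics/w4c.png

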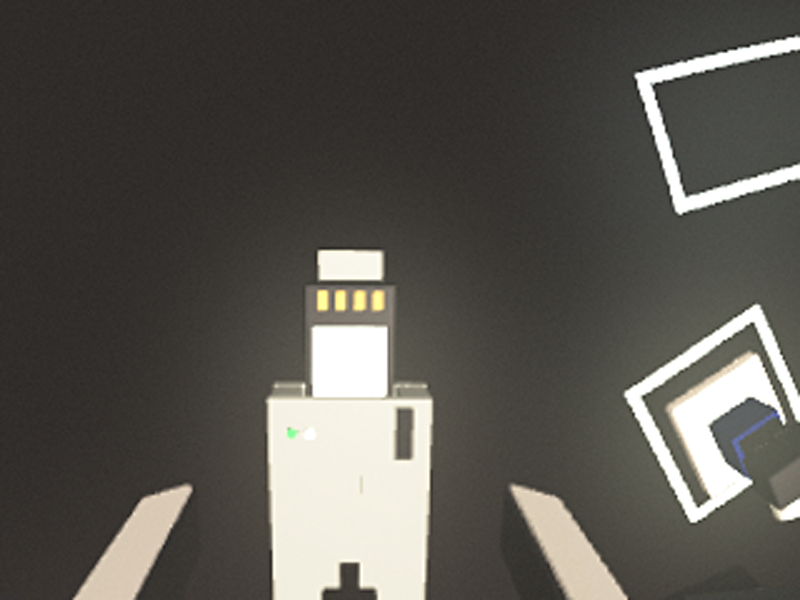

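The pack is out about 60 mm. In the crop, its front top edge is at row 287, columns 305–395. The oblong is clear.

Run:
```python
from h import *
z=np.load('w4.npz');C=cam('wrist',dict(tool_pos=z['p'],ee_rot=z['r']))
f=lambda p,h:cast(C,(np.array(p)+.5)/2.5-.5+[180,40],h)[:,:2]
P=f([(305,287),(395,287)],.032);v=P[1]-P[0];print(P.mean(0),np.hypot(*v),np.degrees(np.arctan2(v[1],v[0]))-90)
u=np.array([.958,-.286]);c=P.mean(0);print('dock x',(c-[.597,-.14])@u,'lat',(c-[.597,-.14])@[.286,.958]);print('grasp',c+.043*u,'centre',c+.055*u)
```

```text
[ 0.46813657 -0.10166384] 0.04879083738284893 -16.646961763480633
dock x -0.13441530505228397 lat -0.00012889795563066113
grasp [ 0.50933057 -0.11396184] centre [ 0.52082657 -0.11739384]
```

Request:
arm_command([
  [0.013,-0.005,-0.06,0],
  [0.013,-0.005,-0.14,0],
  [0.013,-0.005,-0.22,0],
  [0.013,-0.005,-0.3,0],
  [0.013,-0.005,-0.36,0],
  [0.013,-0.005,-0.4,0],
  [0.013,-0.005,-0.4,0],
  [0.013,-0.005,-0.4,0],
])

```text
time: 11.47
tool_pos: [0.5046, -0.1124, 0.0681]
ee_rot: [3.141, -0.006, 2.851]
wrist_force: [0.6, 0.5, 0.5]
width: 0.094
finger_force: 0.0
```

Request:
arm_command([
  [0,0,-0.04,0],
  [0,0,-0.08,0],
  [0,0,-0.11,0],
  [0,0,-0.128,0],
  [0,0,-0.128,0],
  [0,0,-0.128,0],
])

```text
time: 11.97
tool_pos: [0.5073, -0.1133, 0.0079]
ee_rot: [3.142, 0.001, 2.851]
wrist_force: [-0.3, 0.4, 1.0]
width: 0.094
finger_force: 0.0
```

Request:
arm_command([
  [0,0,0,0],
  [0,0,0,0],
  [0,0,0,0],
  [0,0,0,0],
  [0,0,0,0],
  [0,0,0,0],
  [0,0,0,0],
  [0,0,0,0],
], claw=1)

```text
time: 12.63
tool_pos: [0.5064, -0.113, 0.0068]
ee_rot: [3.141, -0.0, 2.851]
wrist_force: [0.2, -0.6, -0.2]
width: 0.0502
finger_force: 30.0
```

Request:
arm_command([
  [0,0,0,0],
  [0,0,0,0],
  [0,0,0,0],
])

```text
time: 12.88
tool_pos: [0.5064, -0.113, 0.0068]
ee_rot: [3.141, -0.0, 2.851]
wrist_force: [-0.3, 1.4, 0.8]
width: 0.0497
finger_force: 30.0
```

Request:
arm_command([
  [-0.015,0.0045,0,0],
  [-0.035,0.0105,0,0],
  [-0.06,0.018,0,0],
  [-0.085,0.0255,0,0],
  [-0.105,0.0315,0,0],
  [-0.12,0.036,0,0],
  [-0.125,0.0375,0,0],
  [-0.125,0.0375,0,0],
])

```text
time: 13.55
tool_pos: [0.4426, -0.0939, 0.0068]
ee_rot: [3.142, -0.002, 2.851]
wrist_force: [-3.1, 1.0, 2.7]
width: 0.0499
finger_force: 30.0
```

Request:
arm_command([
  [0,0,0.02,0],
  [0,0,0.05,0],
  [0,0,0.09,0],
  [0,0,0.13,0],
  [0,0,0.15,0],
  [0,0,0.15,0],
])

```text
time: 14.05
tool_pos: [0.446, -0.095, 0.0846]
ee_rot: [-3.141, 0.005, 2.851]
wrist_force: [-0.1, -0.4, -1.7]
width: 0.0496
finger_force: 30.0
```

Request:
arm_command([
  [0,0.03,0,-0.05],
  [0,0.08,0,-0.1],
  [-0.01,0.14,0,-0.16],
  [-0.015,0.2,0,-0.22],
  [-0.02,0.26,0,-0.28],
  [-0.024,0.32,0,-0.33],
  [-0.028,0.38,0,-0.38],
  [-0.03,0.44,0,-0.43],
])

```text
time: 14.72
tool_pos: [0.4277, 0.1269, 0.0803]
ee_rot: [-3.139, -0.001, 1.945]
wrist_force: [0.8, -0.4, -2.7]
width: 0.0496
finger_force: 30.0
```

Request:
arm_command([
  [-0.002,0.05,0,-0.05],
  [-0.002,0.09,0,-0.1],
  [-0.002,0.12,0,-0.14],
  [-0.002,0.132,0,-0.156],
  [-0.002,0.132,0,-0.156],
  [-0.002,0.132,0,-0.156],
  [-0.002,0.132,0,-0.156],
])

```text
time: 15.3
tool_pos: [0.4275, 0.1911, 0.0809]
ee_rot: [-3.14, 0.001, 1.624]
wrist_force: [-0.2, -0.4, -1.6]
width: 0.0494
finger_force: 30.0
```

Run:
```python
from h import *
C,im,o=shot('wrist','w5');print(o['tool_pos'],o['ee_rot'],o['width'],o['finger_force'])
np.savez('w5.npz',p=o['tool_pos'],r=o['ee_rot'])
big=cv2.resize(im[60:260,220:420],None,fx=3,fy=3,interpolation=cv2.INTER_CUBIC);cv2.imwrite('pics/w5c.png',big[...,::-1])
```

```text
[0.42748593 0.19109148 0.08085199] [-3.13995435e+00  8.13332652e-04  1.62424193e+00] 0.049433801714274424 29.997633397579193
```

View pics/w5c.png

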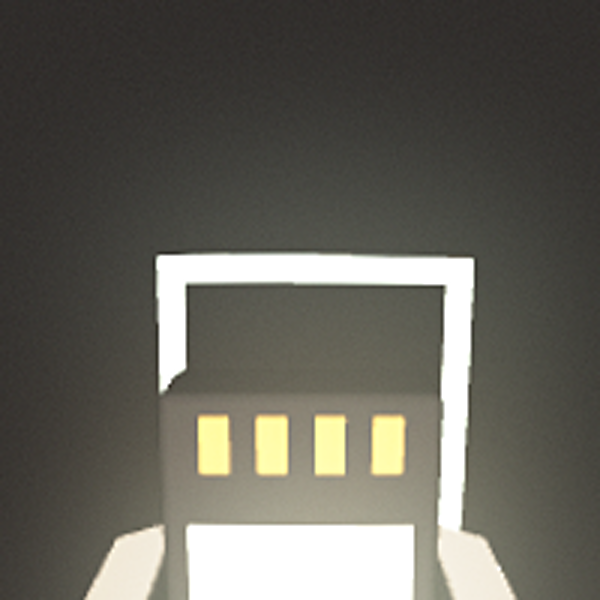

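The crop shows the oblong's near outer corners at (156,254) and (475,258), and the pack's top front edge at row 393, columns 162–440.

Run:
```python
from h import *
z=np.load('w5.npz');C=cam('wrist',dict(tool_pos=z['p'],ee_rot=z['r']))
f=lambda p,h:cast(C,(np.array(p)+.5)/3-.5+[220,60],h)[:,:2]
for n,P,d,h in(('obl',[(156,254),(475,258)],.074,0),('pack',[(162,393),(440,393)],.055,.106)):
    P=f(P,h);v=P[1]-P[0];y=np.arctan2(v[1],v[0])-np.pi/2
    print(n,np.hypot(*v),np.degrees(y),P.mean(0)+d*np.array([np.cos(y),np.sin(y)]))
```

```text
obl 0.0901411626043292 -87.53540870278938 [0.43245196 0.17515275]
pack 0.04785112312138727 -86.91326047605634 [0.42907291 0.1780194 ]
```

Request:
arm_command([
  [0.006,-0.005,-0.03,0],
  [0.006,-0.005,-0.07,0],
  [0.006,-0.005,-0.105,0],
  [0.006,-0.005,-0.13,0],
  [0.006,-0.005,-0.145,0],
  [0.006,-0.005,-0.154,0],
  [0.006,-0.005,-0.154,0],
  [0.006,-0.005,-0.154,0],
])

```text
time: 16.02
tool_pos: [0.4314, 0.1891, 0.0053]
ee_rot: [3.141, -0.0, 1.623]
wrist_force: [0.0, 0.4, -2.0]
width: 0.0496
finger_force: 30.0
```

Request:
arm_command([
  [0,0,0,0],
  [0,0,0,0],
])

```text
time: 16.18
tool_pos: [0.4318, 0.1894, 0.0059]
ee_rot: [3.139, -0.001, 1.624]
wrist_force: [0.2, 0.1, -2.9]
width: 0.0495
finger_force: 30.0
```

Request:
arm_command([
  [0,0,-0.004,0],
  [0,0,-0.008,0],
  [0,0,-0.008,0],
  [0,0,-0.008,0],
])

```text
time: 16.52
tool_pos: [0.4308, 0.1892, 0.0006]
ee_rot: [-3.141, 0.0, 1.624]
wrist_force: [0.2, -1.0, -2.7]
width: 0.0499
finger_force: 30.0
```

Request:
arm_command([
  [0,0,0,0],
  [0,0,0,0],
  [0,0,0,0],
  [0,0,0,0],
  [0,0,0,0],
  [0,0,0,0],
  [0,0,0,0],
  [0,0,0,0],
], claw=0)

```text
time: 17.18
tool_pos: [0.431, 0.1892, 0.0008]
ee_rot: [3.141, 0.0, 1.624]
wrist_force: [0.3, -0.5, -0.2]
width: 0.0936
finger_force: 0.0
```

Request:
arm_command([
  [0,0,0.03,0],
  [0,0,0.08,0],
  [0,0,0.15,0],
  [0,0,0.22,0],
  [0,0.03,0.29,0],
  [0,0.06,0.36,0],
  [0,0.1,0.44,0],
  [0,0.1,0.5,0],
])

```text
time: 17.85
tool_pos: [0.4307, 0.2413, 0.2532]
ee_rot: [3.14, -0.002, 1.626]
wrist_force: [-0.0, 0.2, -0.1]
width: 0.094
finger_force: 0.0
```

Request:
arm_command([
  [-0.05,0.05,0.05,0],
  [-0.1,0.1,0.1,0],
  [-0.15,0.2,0.1,0],
  [-0.15,0.25,0.1,0],
  [-0.15,0.3,0.1,0],
  [-0.15,0.3,0.1,0],
  [-0.15,0.3,0.1,0],
  [-0.15,0.3,0.1,0],
])

```text
time: 18.52
tool_pos: [0.356, 0.3886, 0.3005]
ee_rot: [-3.141, 0.001, 1.624]
wrist_force: [0.2, -0.2, 0.3]
width: 0.0942
finger_force: 0.0
```

Run:
```python
from h import *
C,im,o=shot('top','top1');print(o['tool_pos'],o['time'])
big=cv2.resize(im[150:310,270:450],None,fx=4,fy=3.75,interpolation=cv2.INTER_CUBIC)[:600];cv2.imwrite('pics/top1c.png',big[...,::-1])
```

```text
[0.35601446 0.38859489 0.30047974] 18.5167
```

View pics/top1c.png

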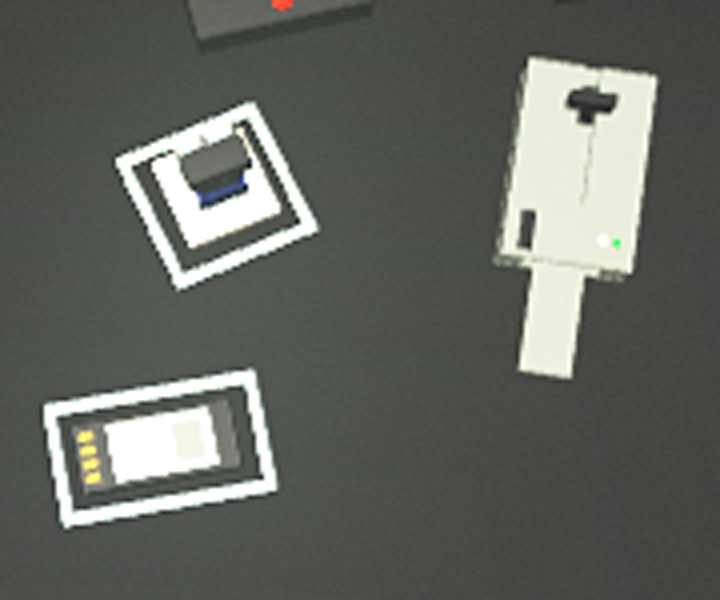

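The pack, about (73–240, 405–490) in the crop, lies label up in the middle of the oblong. The head stands squarely in the square, eyes on the far side.

```bash
python3 -c "
from bench import robot
print(robot.close_job())"
```

```text
the job is handed in; nothing more can be done
None
```

The job is handed in at about 18.5 s; in the last top view the sensor head stands upright and centred in the square with its eyes on the far side, and the battery pack lies flat, label up, in the oblong.

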